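Prove the residual-current breaker, then hold the enabling grip

TASK

Make the stage drives of the laser writer ready for service: press the orange test button of the residual-current breaker on the sloped power box so that its blue toggle drops, and lift the toggle back up until it latches and stays up by itself. Then press the yellow lever of the three-position enabling grip down to its middle position, where it meets firm resistance, and finish while holding it there: never press it through towards the bottom, and do not disturb the wafer dish, the radio or the tweezers.

Things in the scene. Friction and masses are not known exactly. Their poses are not given: they have to be found in the camera images.
- breaker_box: Grey power box fixed on the bench, 180 mm deep, 200 wide, 50 high in front, 134 behind; origin under its centre, front to -x. Its black face slopes up at 25 degrees from the front. On it the white breaker nose, 72 mm wide, 46 up the slope, 7 proud of the face. Two white socket lids, 12 proud, begin 50 mm up the slope from the toggle's pivot; below the nose the face is free for 45 mm.
- test_top (a point): Centre of the outer face of the orange test button, 13 mm square, 6.5 mm proud of the nose. Axes: x up the slope, y along the face to the left as seen from the front, z straight out of the face. The toggle's pivot lies 8 mm up the slope and 37 mm to the right (-y).
- test_button (a joint): Travel of the test button in m: 0 out, 0.0045 fully in. Sprung: 1.5 N at first, 4 N fully in, plus about 1 N of friction. At about 0.0025 it frees the toggle, which drops within 0.2 s if the button is kept in. It springs out when let go. Lifting the toggle home draws it in for a moment as the latch clicks.
- toggle_pivot (a point): Pivot axis of the blue toggle at the toggle's middle, fixed in the breaker, 4 mm below the surface of the nose; axes as for test_top (x up the slope, y along the pivot axis, z out of the face).
- toggle_tip (a point): Centre of the end face of the blue toggle: a bar 20 mm wide (y) and 7 mm thick, 29 mm long from its pivot. Up (on) it leans 32 degrees from the face's normal up the slope (tip 15 mm up the slope from the pivot and 25 mm out); dropped it leans as much down the slope (tip 15 mm down the slope and 25 mm out).
- toggle (a joint): Angle of the toggle in rad: about 0.03 latched on (up), 1.10 dropped (off), -0.08 the upper stop. Lifted to about 0 it clicks into its latch and stays when let go. A spring drives it to off with 0.8 to 1.4 N at the tip; about half-way up the latch adds to it: up to 5 N at the tip, twice that half-way down the toggle.
- enable_grip: Dark grey grip 150 x 47 mm, its top 62 mm above the bench, in an aluminium bracket fixed on the bench (plate 175 x 90 mm); origin under its centre, x along the grip. The yellow lever lies on its top, hinged at the +x end, its free end towards -x.
- enable_pad (a point): Point on the top of the yellow lever, on its middle line, 80 mm from the hinge and 20 mm from the free end, about 89 mm above the bench at rest. The lever (enable_lever_c1 in the rules) is 100 mm long, 28 wide, 9 thick and rises 0.22 rad towards its free end at rest. Axes as for the grip (y across the lever, z up), tipped by the joint's value.
- enable_lever (a joint): Angle of the yellow lever in rad: 0 released, 0.10 middle (pad 8 mm down), 0.20 pressed through to the bottom (pad 16 mm down). Force at the pad: 4 N to start, 7 N on reaching the middle; there a stronger second spring stops it, and it stays at 0.10 to 0.12 up to about 16 N; at 21 N it is at the bottom. Springs back when let go.
- wafer_dish: Bystander: closed round wafer dish, 86 mm across and 14 mm high, origin under its centre. Leave alone.
- radio: Bystander: black hand radio lying on its back, 112 x 58 mm and 36 mm high, with an 85 mm aerial pointing to +x; origin under the centre of its case. Leave alone.
- tweezers: Bystander: steel wafer tweezers lying flat, 124 mm long along x, 6 mm high, origin under the middle. Leave alone.

How it is judged:
By the outcome, as a careful person would: the job done as asked, in the order asked, and still so for the second after the job is handed in, while the arm keeps its last pose, push and grip.
It also fails if it takes over 51 s, if anything falls off the work surface, if the arm or the gripper's body presses on something with over 40 N, if the wrist force passes 120 N, or if a joint passes its speed limit or range.

ROBOT

A 6-joint arm with a two-finger parallel gripper is mounted at the origin on the work surface. World frame = base frame: x ahead of the robot, y to its left, z up, the work surface at z = 0. Lengths are in m, angles in rad, forces in N, time in s.
With the tool pointing down it reaches from about 0.35 to 0.775 m from the base axis. Payload 7.3 kg.
Tool frame: the origin (TCP) lies on the centre line of the jaws, within the pads' length; the fingertips stand 17 mm ahead of it and the grasp point (between the pads) lies 2 mm behind it (robot.tip_extent is the distance from the TCP to the fingertips, in m); z points along the fingers, y is the line along which they close (so a half turn about z gives the same grasp; the last joint's range is limited). The gripper opens to 92 mm and grips with 3 to 60 N. Pads are 19 mm wide; open, the fingers measure 130 mm over their backs; the gripper's body (75 mm by 190 mm) begins 47 mm behind the grasp point.
Start: joints at [1.047, 0.342, 1.524, -0, 1.275, -0.146], TCP at [0.194, 0.488, 0.221] pointing down, gripper open.
Joint ranges: [-2.53, 2.53], [-0.77, 2.02], [0.04, 2.7], [-1, 4.14], [0.28, 2.66], [-3.11, 3.11]. Speed limits (rad/s): [2.57, 2.57, 3.14, 3.14, 3.14, 3.14].

INTERFACE

Orientations are given as [roll, pitch, yaw] about the fixed x, y, z axes, in that order (R = Rz(yaw) Ry(pitch) Rx(roll)).
In Python, from cell import robot gives the robot as it stands.
- The arm moves only by the tool step_arm, never from a script. Its argument "motion" is a list of rows, each a list of 2 entries, a list of its own where there are three numbers: the shift along the tool's x, y, z in units of 60 mm (1.0 is 60 mm), then the turn about the tool's z in rad. In form: [[[x, y, z], spin], ...]. A call has 1 to 10 rows; each row is the pose to reach, as a shift and turn from the pose commanded when the call began, along the tool's axes at that moment; what a row does not reach only later rows make up. A row lasts 1/8 s, in which the tool goes at most 62.5 mm and 10.7 degrees, less where a joint would pass 70% of its speed; a pose out of reach is approached as far as the arm can. A call with a gripper value outside its range is refused whole. "hand" is the closure in counts, from 0 (fully open) to 255 (shut), set as the call begins (left out, the last holds). The fingers move at their own pace and stop on an object; "squeeze" is the grip in N (left out, the last holds). Time passes only in rows, so rows that repeat a pose let the fingers close. It gives the time, the measured TCP pose, the force, the opening and the grip force at its end, in the units of the state.
- robot.observe(): the state, without advancing time (a new reading comes with each control period).
- robot.read_camera(name): name is "scene" or "top"; returns a dict with "pixels" (400x640x3 uint8, red, green, blue), "intrinsics" (3x3 intrinsics, pixels), "xyz" and "rotation" of the camera in the world. Camera axes: x right, y up, looking along -z (the intrinsics and any distortion apply to the point x, -y, -z); pixel columns grow to the right and rows downward; lengths in m; the calibration is good to about 2 mm. A picture is of the moment at which its call begins. There is no depth.
- robot.hand_in(): hands the job in; it is judged then, once.
The state is a dict: "time": time; "qpos": joint angles; "qvel": joint speeds; "joint_efforts": joint torques, N m; "tool_pos": TCP position; "tool_rot": TCP orientation; "contact_force": force on the tool from outside, world axes, zero at the start; "torque": the same for the moment, N m; "opening": finger opening in m; "grip_force": force on a finger pad.
Only numpy, scipy, OpenCV 4.12 (cv2) and the standard library are available. Lean on these libraries where they do the work, as an engineer would, in place of code of your own. Each camera call takes 0.05 s, during which the arm holds its last target. There are 200 camera calls.

## Working session

There is one attempt and no reset: what is moved stays moved. The work goes in short steps, Python scripts to look and compute and a tool call to move; the robot and the scene stay as the last step left them, time stands still between calls to the robot, and variables do not carry over. Pictures are saved under pics/ and viewed, at most 10 in all, crops included, and the job is handed in when it is done.

Besides the shell and the picture viewer there is one more tool, called as name(argument=value, ...), one argument or row to a line, values as JSON. step_arm: Moves the arm, as the interface text tells. Its arguments: {"type":"object","properties":{"motion":{"type":"array"},"hand":{"type":"number"},"squeeze":{"type":"number"}},"required":["motion"]}

```bash
ls; mkdir -p pics; python3 - <<'E'
from cell import robot
import cv2,numpy as np
for n in("scene","top"):
    c=robot.read_camera(n); cv2.imwrite(f"pics/{n}0.png",c["pixels"][:,:,::-1])
    np.savez(f"{n}0.npz",**c); print(n,c["intrinsics"],c["xyz"],c["rotation"],[k for k in c])
print(robot.observe())
E
```

```text
pics
scene [[396.40231276   0.         316.49454489]
 [  0.         396.40231276 196.8085578 ]
 [  0.           0.           1.        ]] [1.04909171 0.39538508 0.55632699] [ 0.97508932 -0.02159965  2.20901209] ['pixels', 'intrinsics', 'xyz', 'rotation']
top [[493.78841113   0.         326.66387797]
 [  0.         493.78841113 202.0524919 ]
 [  0.           0.           1.        ]] [ 0.34408671 -0.02242731  1.14390666] [ 0.13120721  0.00469715 -1.57828277] ['pixels', 'intrinsics', 'xyz', 'rotation']
{'time': 0.1, 'qpos': array([ 1.04702069e+00,  3.42632079e-01,  1.52489000e+00,  2.55492947e-05,
        1.27539808e+00, -1.46001416e-01]), 'qvel': array([ 6.21670346e-05, -1.26599875e-03, -1.75945635e-03,  2.06298101e-04,
       -4.05327038e-03,  6.93380222e-04]), 'joint_efforts': array([ 1.07521526e-03, -4.32006168e+01, -2.44695586e+01,  7.18004582e-02,
        5.25664003e-02, -5.90633795e-05]), 'tool_pos': array([0.19344122, 0.48768223, 0.22083634]), 'tool_rot': array([-3.14028282e+00, -2.17303099e-04,  2.76381083e+00]), 'contact_force': array([-0.18208443, -0.83396249,  1.01207505]), 'torque': array([-0.03420515,  0.04726535,  0.00205716]), 'grip_force': 0.0, 'opening': 0.09207255264010424}
```

View pics/scene0.png

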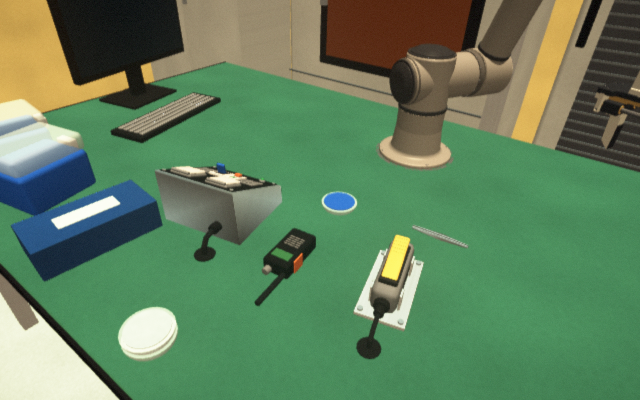

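View pics/top0.png

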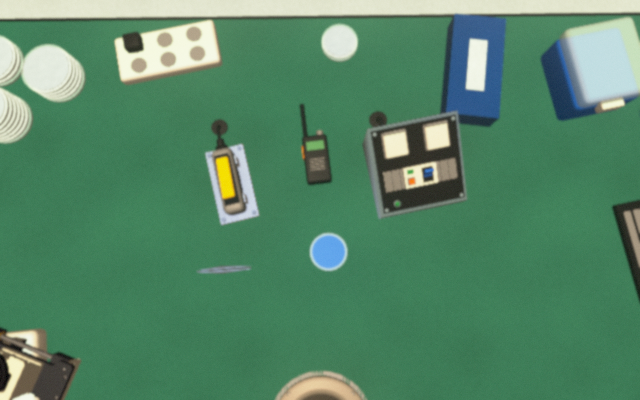

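The top view shows the box at about (418,165), its nose at (422,175), the lever at (228,180), the radio at (316,158), the dish at (328,252) and the tweezers at (225,269). Next I'll enlarge the parts that matter.

```bash
python3 - <<'E'
import cv2,numpy as np
t=cv2.imread("pics/top0.png");s=cv2.imread("pics/scene0.png")
def cr(i,x,y,w,h,k):
    o=cv2.resize(i[y:y+h,x:x+w],None,fx=k,fy=k,interpolation=cv2.INTER_CUBIC)
    for a in range((-x)%10,w,10): cv2.putText(o,str(x+a),(a*k,10),0,.35,(0,255,255),1);cv2.line(o,(a*k,12),(a*k,18),(0,255,255))
    for a in range((-y)%10,h,10): cv2.putText(o,str(y+a),(0,a*k+4),0,.35,(0,255,255),1);cv2.line(o,(24,a*k),(30,a*k),(0,255,255))
    return o
cv2.imwrite("pics/c1.png",np.hstack([cr(t,360,105,110,115,5)[:575],cr(t,200,140,50,115,5)]))
a=cr(s,150,155,140,60,5); b=cr(s,350,225,80,100,5)
b=cr(s,350,230,140,50,5)
cv2.imwrite("pics/c2.png",np.vstack([a,b]))
E
```

```text
(no output)
```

View pics/c1.png

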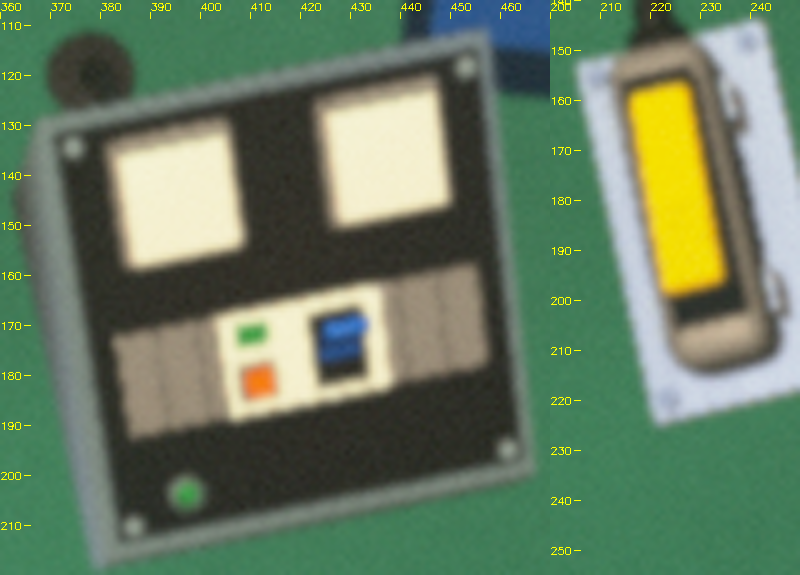

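View pics/c2.png

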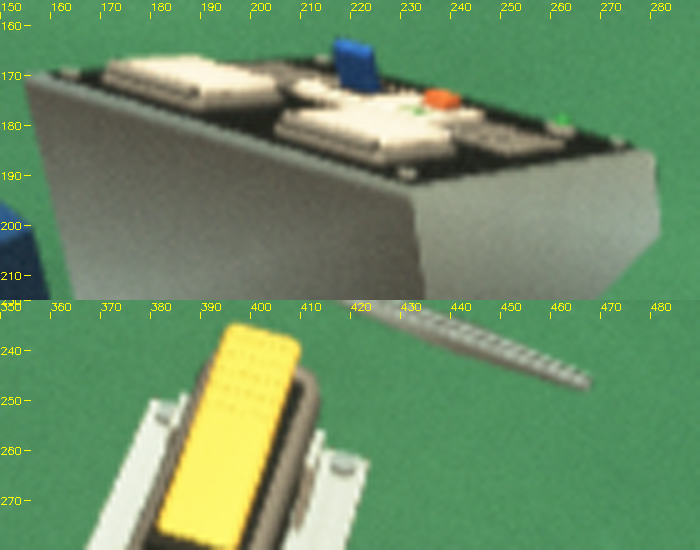

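Pixels read off the crops:
- **Top view:** button (411.8,181), toggle end face (429,170.8), lever free end (228.9,198), lever hinge end (221.8,157).
- **Scene view:** button (238.4,174.6), toggle end (221,164), lever free end (403.4,237), lever hinge end (389.8,277).

The toggle is up.

```bash
cat > h.py <<'E'
import numpy as np
from scipy.spatial.transform import Rotation as Ro
from scipy.optimize import least_squares
C={n:dict(np.load(f"{n}0.npz")) for n in("scene","top")}
def proj(n,p):
    c=C[n];q=(np.asarray(p)-c["xyz"])@Ro.from_euler("xyz",c["rotation"]).as_matrix()
    K=c["intrinsics"];return np.array([K[0,2]+K[0,0]*q[0]/-q[2],K[1,2]+K[1,1]*q[1]/q[2]])
def tri(obs): return least_squares(lambda p:np.concatenate([proj(n,p)-uv for n,uv in obs.items()]),[.4,0,.1])
def fmt(a): return np.round(a,4)
E
python3 - <<'E'
from h import *
P=dict(btn=dict(top=(411.8,181),scene=(238.4,174.6)),tip=dict(top=(429,170.8),scene=(221,164)),
 free=dict(top=(228.9,198),scene=(403.4,237)),hinge=dict(top=(221.8,157),scene=(389.8,277)))
for k,o in P.items():
    r=tri(o);print(k,fmt(r.x),np.round(r.fun,1))
th=np.radians(25)
S=Ro.from_euler("y",-th).as_matrix()  # slope axes in box
def pts(a):
    x,y,w,u,v=a;R=Ro.from_euler("z",w).as_matrix();o=np.array([x,y,0])
    # u along slope from front edge, v left
    f=lambda s:o+R@(np.array([-.09,0,.05])+S@np.array(s))
    L=.180/np.cos(th)
    return dict(btn=f([u,v,.0135]),tip=f([u+.008+.0154,v-.037,.003+.0246]),piv=f([u+.008,v-.037,.003]),rr=f([L,-.1,0]),rl=f([L,.1,0]),fr=f([0,-.1,0]),fl=f([0,.1,0])),R@S
O=[("btn","top",(411.8,181)),("btn","scene",(238.4,174.6)),("tip","top",(429,170.8)),("tip","scene",(221,164)),
("rr","top",(457.6,111.6)),("fr","top",(466.6,199)),("rr","scene",(155,170.6)),("rl","scene",(232.6,193)),("fl","scene",(281,185)),]
fn=lambda a:np.concatenate([proj(n,pts(a)[0][k])-uv for k,n,uv in O])
r=least_squares(fn,[.4,-.2,.15,.08,.02],loss="soft_l1")
print(fmt(r.x));print(np.round(fn(r.x).reshape(-1,2),1))
p,M=pts(r.x)
for k in p:print(k,fmt(p[k]))
# grip: hinge end & free end
# params x,y(pad),yaw ; heights: pad .089, rise .22
def lev(a):
    x,y,w=a;d=np.array([np.cos(w)*np.cos(.22),np.sin(w)*np.cos(.22),-np.sin(.22)]);p0=np.array([x,y,.089])
    return p0-.02*d,p0+.08*d
g=lambda a:np.concatenate([proj(n,q)-P[k][n] for k,q in zip(("free","hinge"),lev(a)) for n in("top","scene")])
r=least_squares(g,[.4,.2,.15],loss="soft_l1");print("pad",fmt(r.x),np.round(g(r.x),1),[fmt(i) for i in lev(r.x)])
E
```

```text
btn [ 0.5271 -0.2023  0.0883] [-0.4  0.4 -0.6 -0.1]
tip [ 0.5449 -0.2358  0.1119] [-0.3  0.3 -0.4 -0.1]
free [0.4935 0.1947 0.0865] [-0.8  0.4 -0.7 -0. ]
hinge [0.5867 0.2168 0.0718] [-1.5  0.7 -1.3 -0. ]
[ 0.5624 -0.2157  0.1872  0.0672  0.0204]
[[-0.3  1.4]
 [ 0.2 -1.4]
 [-0.3 -0.5]
 [-0.9 -0.4]
 [ 0.3 -0.8]
 [-0.1  0.1]
 [-1.1 -2. ]
 [ 0.5  0.2]
 [ 0.6  0.5]]
btn [ 0.5245 -0.2021  0.0907]
tip [ 0.5464 -0.2356  0.1133]
piv [ 0.5429 -0.2363  0.0845]
rr [ 0.6695 -0.2972  0.1339]
rl [ 0.6323 -0.1007  0.1339]
fr [ 0.4926 -0.3307  0.05  ]
fl [ 0.4554 -0.1342  0.05  ]
pad [0.5119 0.1985 0.2394] [-1.   0.2 -0.4 -3.2 -1.6  0.3 -1.5  0.5] [array([0.4929, 0.1939, 0.0934]), array([0.5877, 0.217 , 0.0715])]
```

The estimates fit the given sizes: the button is at about (.526,-.202,.0895), the pivot at (.543,-.236,.0845) and the pad at (.512,.199,.089). I'll poke with closed fingers, so next comes a small helper for the shifts.

```bash
cat > go.py <<'E'
import sys,numpy as np
from cell import robot
from scipy.spatial.transform import Rotation as Ro
def to(xyz,yaw=None,frm=None):
    s=robot.observe();R=Ro.from_euler("xyz",s["tool_rot"]).as_matrix()
    d=R.T@(np.array(xyz)-s["tool_pos"])/.06
    sp=0 if yaw is None else -((yaw-s["tool_rot"][2]+np.pi)%(2*np.pi)-np.pi)
    print(np.round(d,3),round(sp,3),"pos",np.round(s["tool_pos"],4),"rot",np.round(s["tool_rot"],3),"t",s["time"],"F",np.round(s["contact_force"],2))
if __name__=="__main__":
    a=list(map(float,sys.argv[1:])); to(a[:3],a[3] if len(a)>3 else None)
E
python3 go.py .5169 -.2008 .18 3.329
```

```text
[-9.244 -8.676  0.69 ] -0.565 pos [0.1934 0.4877 0.2208] rot [-3.14  -0.     2.764] t 0.1 F [-0.18 -0.83  1.01]
```

step_arm(
  motion=[
    [[-9.244,-8.676,0.69],-0.565],
    [[-9.244,-8.676,0.69],-0.565],
    [[-9.244,-8.676,0.69],-0.565],
    [[-9.244,-8.676,0.69],-0.565],
    [[-9.244,-8.676,0.69],-0.565],
    [[-9.244,-8.676,0.69],-0.565],
    [[-9.244,-8.676,0.69],-0.565],
    [[-9.244,-8.676,0.69],-0.565],
    [[-9.244,-8.676,0.69],-0.565],
    [[-9.244,-8.676,0.69],-0.565],
  ],
  hand=255,
  squeeze=20,
)

```text
time: 1.35
tool_pos: [0.4514, -0.0608, 0.1884]
tool_rot: [3.141, 0.0, -2.955]
contact_force: [0.6, 0.3, 1.4]
opening: 0.0008
grip_force: 0.0
```

```bash
python3 go.py .5169 -.2008 .15 3.329
```

```text
[-0.64  -2.496  0.639] -0.001 pos [ 0.4514 -0.0608  0.1884] rot [ 3.141  0.    -2.955] t 1.35 F [0.56 0.25 1.35]
```

step_arm(
  motion=[
    [[0,0,0],0],
    [[0,0,0],0],
  ],
)

```text
time: 1.6
tool_pos: [0.4504, -0.0586, 0.1881]
tool_rot: [3.14, -0.001, -2.955]
contact_force: [0.3, 0.2, 0.3]
opening: 0.0009
grip_force: 0.0
```

```bash
python3 go.py .5169 -.2008 .13 3.329
```

```text
[-0.652 -2.536  0.964] -0.001 pos [ 0.4504 -0.0586  0.1881] rot [ 3.140e+00 -1.000e-03 -2.955e+00] t 1.6 F [0.29 0.2  0.26]
```

step_arm(
  motion=[
    [[-0.3,-1.0,0],0],
    [[-0.652,-2.0,0],0],
    [[-0.652,-2.536,0.3],0],
    [[-0.652,-2.536,0.9],0],
    [[-0.652,-2.536,0.964],0],
    [[-0.652,-2.536,0.964],0],
  ],
)

```text
time: 2.35
tool_pos: [0.518, -0.1997, 0.1316]
tool_rot: [-3.142, 0.0, -2.952]
contact_force: [-0.2, -0.0, -0.6]
opening: 0.0003
grip_force: 0.0
```

```bash
python3 go.py .5169 -.2008 .11 3.329; python3 - <<'E'
from cell import robot
import cv2,numpy as np
t=robot.read_camera("top")["pixels"][:,:,::-1];s=robot.read_camera("scene")["pixels"][:,:,::-1]
k=5
a=cv2.resize(s[130:215,150:290],None,fx=k,fy=k,interpolation=2)
cv2.imwrite("pics/c3.png",a)
E
```

```text
[ 0.022 -0.014  0.36 ] 0.002 pos [ 0.518  -0.1997  0.1316] rot [-3.142  0.    -2.952] t 2.35 F [-0.23 -0.02 -0.56]
```

View pics/c3.png

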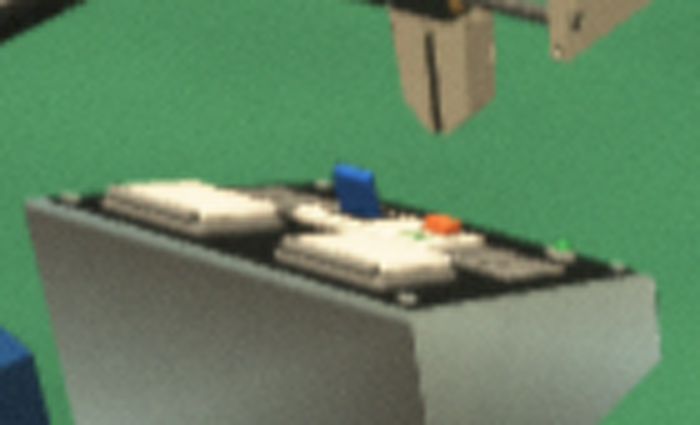

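The scene crop shows the wedge-shaped fingertip at (437,132), straight above the button at (441,222). I'll centre on it and go down, watching the force.

```bash
python3 go.py .5173 -.203 .109 3.329
```

```text
[ 0.03  -0.038  0.39 ] 0.001 pos [ 0.5186 -0.2004  0.1324] rot [-3.140e+00  2.000e-03 -2.953e+00] t 2.45 F [-0.54  0.75  0.01]
```

step_arm(
  motion=[
    [[0.02,-0.038,0.2],0],
    [[0.02,-0.038,0.37],0],
    [[0.02,-0.038,0.37],0],
    [[0.02,-0.038,0.37],0],
  ],
)

```text
time: 2.95
tool_pos: [0.517, -0.2034, 0.1085]
tool_rot: [3.141, -0.0, -2.954]
contact_force: [-0.4, 0.2, -0.3]
opening: 0.0003
grip_force: 0.0
```

step_arm(
  motion=[
    [[0,0,0.025],0],
    [[0,0,0.025],0],
  ],
)

```text
time: 3.2
tool_pos: [0.517, -0.2034, 0.1071]
tool_rot: [3.142, 0.0, -2.954]
contact_force: [-0.0, 0.5, -0.2]
opening: 0.0008
grip_force: 0.0
```

step_arm(
  motion=[
    [[0,0,0.025],0],
    [[0,0,0.025],0],
  ],
)

```text
time: 3.45
tool_pos: [0.5169, -0.2033, 0.1054]
tool_rot: [3.141, -0.0, -2.954]
contact_force: [0.1, -0.5, -0.6]
opening: 0.0005
grip_force: 0.0
```

step_arm(
  motion=[
    [[0,0,0.025],0],
    [[0,0,0.025],0],
  ],
)

```text
time: 3.7
tool_pos: [0.5169, -0.2034, 0.1039]
tool_rot: [3.141, -0.0, -2.954]
contact_force: [0.3, -0.3, -0.8]
opening: 0.0006
grip_force: 0.0
```

step_arm(
  motion=[
    [[0,0,0.025],0],
    [[0,0,0.025],0],
  ],
)

```text
time: 3.95
tool_pos: [0.5169, -0.2034, 0.1024]
tool_rot: [3.141, -0.0, -2.954]
contact_force: [0.0, 0.1, -0.3]
opening: 0.0001
grip_force: 0.0
```

step_arm(
  motion=[
    [[0,0,0.017],0],
    [[0,0,0.017],0],
  ],
)

```text
time: 4.2
tool_pos: [0.5169, -0.2034, 0.1014]
tool_rot: [3.141, -0.0, -2.954]
contact_force: [-0.5, 0.2, -1.7]
opening: 0.0007
grip_force: 0.0
```

```bash
python3 - <<'E'
from cell import robot
import cv2,numpy as np
s=robot.read_camera("scene")["pixels"][:,:,::-1];t=robot.read_camera("top")["pixels"][:,:,::-1]
a=cv2.resize(s[140:190,190:280],None,fx=8,fy=8,interpolation=2)
cv2.imwrite("pics/c4.png",a)
print(robot.observe()["contact_force"])
E
```

```text
[-0.40610377  1.03784583 -0.49679757]
```

View pics/c4.png

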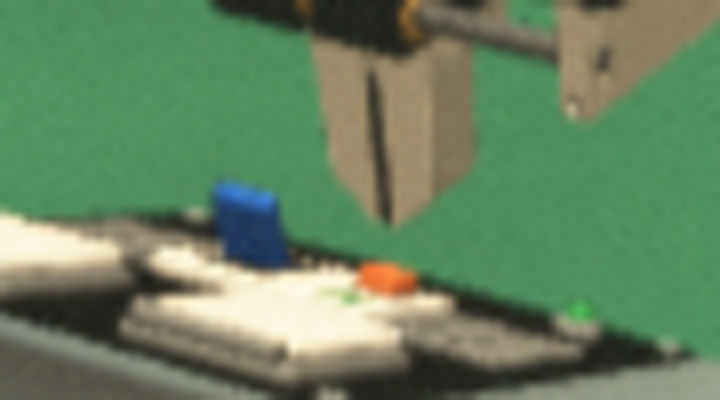

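```bash
python3 - <<'E'
from h import *
from cell import robot
s=robot.observe()
t=s["tool_pos"];ex=np.array([.9825,.186,0])
for e in(.0095,0,-.0095):
  for z in (.017,.010,0): print(e,z,fmt(t+ex*e-[0,0,z]),proj("scene",t+ex*e-[0,0,z]).round(1))
print(proj("scene",[.5258,-.2022,.0895]))
# point on viewing ray of apex pixel
for z in(.08,.085,.09,.095,.1,.105): 
  r=least_squares(lambda p:proj("scene",[p[0],p[1],z])-(238.5,168.1),[.5,-.2]);print(z,fmt(r.x))
E
```

```text
0.0095 0.017 [ 0.5263 -0.2016  0.0845] [238.4 175.9]
0.0095 0.01 [ 0.5263 -0.2016  0.0915] [238.1 173.3]
0.0095 0 [ 0.5263 -0.2016  0.1015] [237.8 169.4]
0 0.017 [ 0.517  -0.2034  0.0845] [240.8 174. ]
0 0.01 [ 0.517  -0.2034  0.0915] [240.6 171.4]
0 0 [ 0.517  -0.2034  0.1015] [240.2 167.6]
-0.0095 0.017 [ 0.5076 -0.2051  0.0845] [243.2 172.1]
-0.0095 0.01 [ 0.5076 -0.2051  0.0915] [243.  169.5]
-0.0095 0 [ 0.5076 -0.2051  0.1015] [242.6 165.8]
[238.19935643 173.85214683]
0.08 [ 0.496  -0.2331]
0.085 [ 0.5018 -0.2265]
0.09 [ 0.5076 -0.2199]
0.095 [ 0.5134 -0.2133]
0.1 [ 0.5192 -0.2067]
0.105 [ 0.525  -0.2001]
```

```bash
python3 - <<'E'
from cell import robot
print(robot.tip_extent,[a for a in dir(robot) if a[0]!='_'])
print(robot.observe())
E
```

```text
0.017 ['IKError', 'hand_in', 'observe', 'read_camera', 'tip_extent']
{'time': 4.3, 'qpos': array([-5.12820866e-01,  5.18130459e-01,  1.60167347e+00,  1.12711887e-04,
        1.02182327e+00, -2.27092240e+00]), 'qvel': array([-1.03008134e-03, -2.82042543e-04,  1.65008854e-03, -4.88282584e-04,
       -1.52526341e-03, -1.47034017e-05]), 'joint_efforts': array([ 1.10531502e-03, -4.84714365e+01, -2.09226483e+01, -6.82640704e-02,
        3.91824637e-02,  8.26120595e-05]), 'tool_pos': array([ 0.51695689, -0.20336759,  0.10152122]), 'tool_rot': array([ 3.14149687e+00,  3.55343127e-05, -2.95434626e+00]), 'contact_force': array([-0.40610377,  1.03784583, -0.49679757]), 'torque': array([0.08106575, 0.01818753, 0.00417651]), 'grip_force': 0.0, 'opening': 0.000886545343799096}
```

The scene crop shows the tip apex at scene (238.5,168) and the button at (238.5,174). The closed tip still hangs about 15 mm higher than the nominal figure, so I'll keep descending in small steps.

step_arm(
  motion=[
    [[0,0,0.05],0],
    [[0,0,0.1],0],
    [[0,0,0.1],0],
  ],
)

```text
time: 4.68
tool_pos: [0.5167, -0.2033, 0.0951]
tool_rot: [3.141, -0.001, -2.954]
contact_force: [-0.1, -0.8, 0.4]
opening: 0.0005
grip_force: 0.0
```

step_arm(
  motion=[
    [[0,0,0.025],0],
    [[0,0,0.025],0],
  ],
)

```text
time: 4.92
tool_pos: [0.5169, -0.2034, 0.0939]
tool_rot: [3.141, -0.0, -2.954]
contact_force: [0.9, 0.1, -0.0]
opening: 0.0005
grip_force: 0.0
```

step_arm(
  motion=[
    [[0,0,0.025],0],
    [[0,0,0.025],0],
  ],
)

```text
time: 5.18
tool_pos: [0.5169, -0.2033, 0.0924]
tool_rot: [3.141, -0.0, -2.954]
contact_force: [-0.6, -0.9, 0.1]
opening: 0.0005
grip_force: 0.0
```

step_arm(
  motion=[
    [[0,0,0.025],0],
    [[0,0,0.025],0],
  ],
)

```text
time: 5.42
tool_pos: [0.5169, -0.2034, 0.0909]
tool_rot: [3.141, -0.0, -2.954]
contact_force: [-0.4, -0.6, -0.3]
opening: 0.0003
grip_force: 0.0
```

step_arm(
  motion=[
    [[0,0,0.025],0],
    [[0,0,0.025],0],
  ],
)

```text
time: 5.68
tool_pos: [0.5169, -0.2034, 0.0894]
tool_rot: [3.141, -0.0, -2.954]
contact_force: [-0.6, 0.7, 0.3]
opening: 0.0006
grip_force: 0.0
```

```bash
python3 - <<'E'
from cell import robot
import cv2,numpy as np
s=robot.read_camera("scene")["pixels"][:,:,::-1]
cv2.imwrite("pics/c5.png",cv2.resize(s[140:190,190:280],None,fx=8,fy=8,interpolation=2))
E
```

```text
(no output)
```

View pics/c5.png

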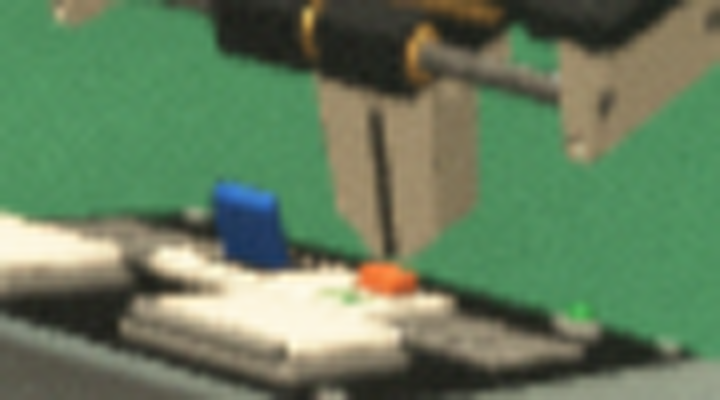

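step_arm(
  motion=[
    [[0,0,0.02],0],
    [[0,0,0.02],0],
  ],
)

```text
time: 5.98
tool_pos: [0.5169, -0.2034, 0.0882]
tool_rot: [3.141, -0.0, -2.954]
contact_force: [0.0, -0.0, 0.1]
opening: 0.0004
grip_force: 0.0
```

step_arm(
  motion=[
    [[0,0,0.02],0],
    [[0,0,0.02],0],
  ],
)

```text
time: 6.22
tool_pos: [0.5169, -0.2034, 0.087]
tool_rot: [3.141, -0.0, -2.954]
contact_force: [0.4, -0.6, 0.3]
opening: 0.0003
grip_force: 0.0
```

step_arm(
  motion=[
    [[0,0,0.02],0],
    [[0,0,0.02],0],
  ],
)

```text
time: 6.48
tool_pos: [0.5171, -0.2035, 0.0861]
tool_rot: [-3.141, 0.0, -2.954]
contact_force: [0.0, 0.6, 2.0]
opening: 0.0005
grip_force: 0.8
```

step_arm(
  motion=[
    [[0,0,0.02],0],
    [[0,0,0.02],0],
  ],
)

```text
time: 6.72
tool_pos: [0.5173, -0.2035, 0.0849]
tool_rot: [-3.141, 0.001, -2.954]
contact_force: [0.3, 0.6, 2.8]
opening: 0.0004
grip_force: 1.3
```

step_arm(
  motion=[
    [[0,0,0.02],0],
    [[0,0,0.02],0],
  ],
)

```text
time: 6.98
tool_pos: [0.517, -0.2035, 0.0835]
tool_rot: [-3.141, 0.0, -2.954]
contact_force: [1.0, 0.5, 4.4]
opening: 0.0007
grip_force: 1.2
```

step_arm(
  motion=[
    [[0,0,0.02],0],
    [[0,0,0.02],0],
    [[0,0,0.02],0],
  ],
)

```text
time: 7.35
tool_pos: [0.517, -0.2035, 0.0824]
tool_rot: [-3.142, 0.0, -2.954]
contact_force: [-0.1, -0.6, 2.5]
opening: 0.0002
grip_force: 1.5
```

```bash
cat > tog.py <<'E'
from cell import robot
import cv2,numpy as np
def blobs():
    for n,(x0,x1,y0,y1) in dict(scene=(190,260,140,200),top=(400,450,150,200)).items():
        im=robot.read_camera(n)["pixels"];cv2.imwrite(f"pics/last_{n}.png",im[:,:,::-1])
        h=cv2.cvtColor(im,cv2.COLOR_RGB2HSV)[y0:y1,x0:x1]
        for k,(a,b) in dict(blue=(100,125),orange=(5,17)).items():
            m=(h[...,0]>=a)&(h[...,0]<=b)&(h[...,1]>150)&(h[...,2]>60)
            v,u=np.nonzero(m)
            print(n,k,len(u),(u.mean()+x0,v.mean()+y0,u.min()+x0,u.max()+x0,v.min()+y0,v.max()+y0) if len(u) else "")
blobs()
E
python3 tog.py
```

```text
scene blue 80 (np.float64(224.75), np.float64(167.9), np.int64(219), np.int64(230), np.int64(163), np.int64(172))
scene orange 29 (np.float64(238.72413793103448), np.float64(158.48275862068965), np.int64(228), np.int64(249), np.int64(140), np.int64(176))
top blue 0 
top orange 0
```

step_arm(
  motion=[
    [[0,0,0.017],0],
    [[0,0,0.017],0],
    [[0,0,0.017],0],
  ],
)

```text
time: 7.82
tool_pos: [0.517, -0.2034, 0.0814]
tool_rot: [-3.142, 0.0, -2.954]
contact_force: [0.6, -0.3, 4.0]
opening: 0.0009
grip_force: 1.8
```

```bash
python3 tog.py; python3 -c "
import numpy as np;print(np.load('scene0.npz')['pixels'].shape)"; sed 's/robot.read_camera(n)/dict(np.load(n+"0.npz"))/' tog.py > t0.py; python3 t0.py
```

```text
scene blue 79 (np.float64(224.79746835443038), np.float64(167.91139240506328), np.int64(219), np.int64(230), np.int64(163), np.int64(172))
scene orange 19 (np.float64(238.1578947368421), np.float64(157.26315789473685), np.int64(228), np.int64(248), np.int64(140), np.int64(176))
top blue 0 
top orange 0 
(400, 640, 3)
scene blue 65 (np.float64(220.69230769230768), np.float64(167.3846153846154), np.int64(217), np.int64(225), np.int64(163), np.int64(172))
scene orange 23 (np.float64(237.8695652173913), np.float64(174.43478260869566), np.int64(235), np.int64(241), np.int64(173), np.int64(176))
top blue 45 (np.float64(427.77777777777777), np.float64(172.17777777777778), np.int64(425), np.int64(431), np.int64(169), np.int64(176))
top orange 26 (np.float64(411.5), np.float64(181.0), np.int64(409), np.int64(414), np.int64(179), np.int64(183))
```

Blue shifted from column 220.7 to 224.8, so the toggle has probably dropped. I'll back off and check.

step_arm(
  motion=[
    [[0,0,-0.1],0],
    [[0,0,-0.5],0],
    [[0.5,0,-0.9],0],
    [[0.8,0,-0.9],0],
    [[0.8,0,-0.9],0],
  ],
)

```text
time: 8.55
tool_pos: [0.4687, -0.2122, 0.1353]
tool_rot: [3.141, -0.001, -2.956]
contact_force: [0.6, -0.1, 0.6]
opening: 0.0002
grip_force: 0.0
```

```bash
python3 tog.py; python3 - <<'E'
from h import *
ex=np.array([.9825,.186,0]);p=np.array([.5435,-.2363,.084])
for n in("scene","top"):
  print(n,"pivot",proj(n,p),"up",proj(n,p+ex*.0035+[0,0,.0288]),"down",proj(n,p-ex*.024+[0,0,.016]))
import cv2
t=cv2.imread("pics/last_top.png")[130:210,370:470];s=cv2.imread("pics/last_scene.png")[120:200,190:290]
cv2.imwrite("pics/c6.png",np.hstack([cv2.resize(i,(400,320),interpolation=2) for i in(t,s)]))
E
python3 go.py .5 -.24 .1
```

```text
scene blue 80 (np.float64(224.75), np.float64(167.9), np.int64(219), np.int64(230), np.int64(163), np.int64(172))
scene orange 23 (np.float64(237.8695652173913), np.float64(174.43478260869566), np.int64(235), np.int64(241), np.int64(173), np.int64(176))
top blue 0 
top orange 5 (np.float64(409.6), np.float64(180.8), np.int64(409), np.int64(410), np.int64(180), np.int64(182))
scene pivot [222.28971315 174.24215629] up [219.90287597 163.94074533] down [227.87553739 163.60745635]
top pivot [426.39949739 174.17864103] up [428.6911046  170.05211896] down [430.32112902 183.60332491]
[-0.406 -0.549  0.584] 0 pos [ 0.47   -0.2122  0.1351] rot [ 3.141 -0.    -2.955] t 8.65 F [0.18 0.22 0.34]
```

View pics/c6.png

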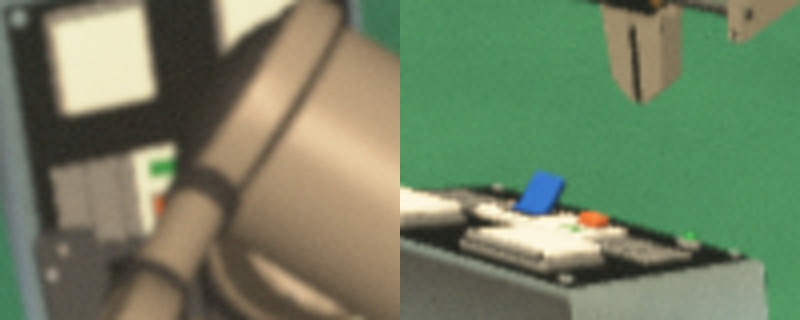

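The right crop shows the blue toggle at (540,193) leaning toward the robot, so it has dropped, and the orange button is out again. Next I'll place the fingertip below the toggle on its downslope side.

```bash
python3 go.py .4978 -.2449 .082 3.329
```

```text
[-0.355 -0.623  0.884] -0.001 pos [ 0.47   -0.2122  0.1351] rot [ 3.141 -0.    -2.955] t 8.65 F [0.18 0.22 0.34]
```

step_arm(
  motion=[
    [[-0.355,-0.623,0],0],
    [[-0.355,-0.623,0.3],0],
    [[-0.355,-0.623,0.6],0],
    [[-0.355,-0.623,0.884],0],
    [[-0.355,-0.623,0.884],0],
    [[-0.355,-0.623,0.884],0],
  ],
)

```text
time: 9.4
tool_pos: [0.4983, -0.2451, 0.0825]
tool_rot: [-3.142, 0.0, -2.954]
contact_force: [0.7, -0.5, 0.9]
opening: 0.0004
grip_force: 0.0
```

```bash
python3 tog.py; python3 - <<'E'
import cv2
s=cv2.imread("pics/last_scene.png")[130:195,190:290]
cv2.imwrite("pics/c7.png",cv2.resize(s,None,fx=7,fy=7,interpolation=2))
E
python3 go.py .4978 -.2449 .082 3.329
```

```text
scene blue 78 (np.float64(224.74358974358975), np.float64(167.96153846153845), np.int64(219), np.int64(230), np.int64(163), np.int64(172))
scene orange 25 (np.float64(237.56), np.float64(171.88), np.int64(234), np.int64(241), np.int64(142), np.int64(176))
top blue 0 
top orange 0 
[0.007 0.008 0.016] 0.0 pos [ 0.4983 -0.2453  0.083 ] rot [-3.141e+00  1.000e-03 -2.954e+00] t 9.5 F [ 0.34 -0.05 -0.02]
```

View pics/c7.png

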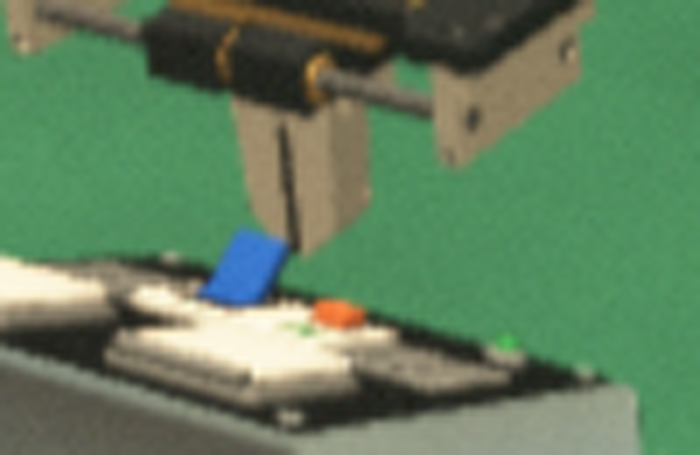

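The finger sits behind (downslope of) the toggle, with its apex at scene (232,165.7) against the toggle tip at (227.6,164), as predicted. Now I'll lift along the arc.

step_arm(
  motion=[
    [[0,-0.02,0.05],0],
    [[-0.1,-0.02,0.05],0],
    [[-0.16,-0.02,0.05],0],
    [[-0.18,-0.02,0.03],0],
  ],
)

```text
time: 10.0
tool_pos: [0.5089, -0.2442, 0.0805]
tool_rot: [3.142, 0.0, -2.954]
contact_force: [0.4, 0.2, -0.1]
opening: 0.0005
grip_force: 0.0
```

step_arm(
  motion=[
    [[-0.04,0,-0.06],0],
    [[-0.08,0,-0.1],0],
    [[-0.08,0,-0.1],0],
  ],
)

```text
time: 10.38
tool_pos: [0.5129, -0.2433, 0.0867]
tool_rot: [3.141, -0.001, -2.954]
contact_force: [-3.9, 0.3, 0.8]
opening: 0.0004
grip_force: 1.9
```

step_arm(
  motion=[
    [[-0.05,0,-0.05],0],
    [[-0.1,0,-0.08],0],
    [[-0.1,0,-0.08],0],
  ],
)

```text
time: 10.75
tool_pos: [0.5188, -0.2423, 0.0916]
tool_rot: [3.141, -0.001, -2.954]
contact_force: [-6.3, -0.8, 4.9]
opening: 0.0004
grip_force: 2.8
```

step_arm(
  motion=[
    [[-0.06,0,-0.04],0],
    [[-0.12,0,-0.06],0],
    [[-0.12,0,-0.06],0],
  ],
)

```text
time: 11.12
tool_pos: [0.527, -0.241, 0.095]
tool_rot: [-3.141, 0.001, -2.954]
contact_force: [-1.5, -0.6, 0.2]
opening: 0.0007
grip_force: 0.5
```

step_arm(
  motion=[
    [[-0.04,0,-0.01],0],
    [[-0.08,0,-0.02],0],
    [[-0.08,0,-0.02],0],
  ],
)

```text
time: 11.5
tool_pos: [0.5312, -0.24, 0.096]
tool_rot: [-3.141, 0.0, -2.954]
contact_force: [-1.7, -0.3, 1.0]
opening: 0.0005
grip_force: 0.8
```

step_arm(
  motion=[
    [[-0.03,0,0],0],
    [[-0.06,0,0],0],
    [[-0.06,0,0],0],
  ],
)

```text
time: 11.88
tool_pos: [0.5347, -0.2393, 0.0962]
tool_rot: [-3.142, 0.0, -2.954]
contact_force: [-2.2, -0.6, 1.7]
opening: 0.0004
grip_force: 1.4
```

step_arm(
  motion=[
    [[-0.03,0,0],0],
    [[-0.03,0,0],0],
  ],
)

```text
time: 12.12
tool_pos: [0.5358, -0.2391, 0.0961]
tool_rot: [3.141, -0.001, -2.954]
contact_force: [-4.5, -0.7, 4.1]
opening: 0.0003
grip_force: 2.8
```

step_arm(
  motion=[
    [[-0.025,0,0],0],
    [[-0.025,0,0],0],
  ],
)

```text
time: 12.38
tool_pos: [0.5361, -0.239, 0.0961]
tool_rot: [3.141, -0.003, -2.954]
contact_force: [-8.7, -1.9, 6.2]
opening: 0.0005
grip_force: 5.3
```

```bash
python3 tog.py
```

```text
scene blue 49 (np.float64(220.0204081632653), np.float64(167.81632653061223), np.int64(216), np.int64(224), np.int64(164), np.int64(172))
scene orange 26 (np.float64(234.46153846153845), np.float64(169.30769230769232), np.int64(209), np.int64(241), np.int64(140), np.int64(176))
top blue 0 
top orange 0
```

It's at the upper stop: the force has risen to 8.7 N with hardly any travel. Backing off now.

step_arm(
  motion=[
    [[0.1,0,0],0],
    [[0.3,0,0],0],
    [[0.5,0,-0.4],0],
    [[0.6,0.4,-1.2],0],
    [[0.6,0.8,-1.2],0],
    [[0.6,0.8,-1.2],0],
  ],
)

```text
time: 13.22
tool_pos: [0.4928, -0.1967, 0.1679]
tool_rot: [3.141, 0.0, -2.953]
contact_force: [0.0, 0.8, -0.9]
opening: 0.0001
grip_force: 0.0
```

```bash
python3 tog.py; python3 go.py .505 .05 .165 3.381
```

```text
scene blue 62 (np.float64(220.70967741935485), np.float64(167.5), np.int64(217), np.int64(225), np.int64(163), np.int64(172))
scene orange 23 (np.float64(237.8695652173913), np.float64(174.43478260869566), np.int64(235), np.int64(241), np.int64(173), np.int64(176))
top blue 0 
top orange 0 
[-0.967  4.024  0.038] -0.051 pos [ 0.4931 -0.198   0.1672] rot [ 3.141e+00 -1.000e-03 -2.954e+00] t 13.325 F [ 0.2   0.67 -0.45]
```

The toggle is latched (blue at 220.7, the same as at the start) and the button is out. On to the lever.

```bash
python3 go.py .5212 .2013 .11 3.381
```

```text
[-1.705  6.45   0.956] -0.051 pos [ 0.4931 -0.198   0.1672] rot [ 3.141e+00 -1.000e-03 -2.954e+00] t 13.325 F [ 0.2   0.67 -0.45]
```

step_arm(
  motion=[
    [[-0.2,0.8,0],0],
    [[-0.45,1.7,0],0],
    [[-0.7,2.6,0],-0.02],
    [[-0.95,3.5,0],-0.03],
    [[-1.2,4.4,0],-0.051],
    [[-1.45,5.3,0],-0.051],
    [[-1.705,6.1,0],-0.051],
    [[-1.705,6.45,0],-0.051],
    [[-1.705,6.45,0.5],-0.051],
    [[-1.705,6.45,0.956],-0.051],
  ],
)

```text
time: 14.58
tool_pos: [0.5219, 0.201, 0.1087]
tool_rot: [-3.142, -0.001, -2.903]
contact_force: [0.8, 0.7, 0.2]
opening: 0.0005
grip_force: 0.0
```

step_arm(
  motion=[
    [[0,0,0],0],
    [[0,0,0],0],
  ],
)

```text
time: 14.82
tool_pos: [0.5226, 0.2007, 0.111]
tool_rot: [-3.142, 0.0, -2.904]
contact_force: [0.3, -0.2, 0.4]
opening: 0.0008
grip_force: 0.0
```

```bash
python3 go.py .5212 .2013 .09 3.381; python3 - <<'E'
from cell import robot
import cv2
from h import *
s=robot.read_camera("scene")["pixels"][:,:,::-1]
cv2.imwrite("pics/c8.png",cv2.resize(s[190:290,350:450],None,fx=5,fy=5,interpolation=2))
t=robot.observe()["tool_pos"]
print(proj("scene",t+[.0092,.0022,.0035]),proj("scene",[.512,.199,.089]))
E
```

```text
[0.02  0.014 0.35 ] -0.002 pos [0.5226 0.2007 0.111 ] rot [-3.142  0.    -2.904] t 14.825 F [ 0.29 -0.16  0.42]
[399.48451536 237.50179164] [400.47477488 242.05280278]
```

View pics/c8.png

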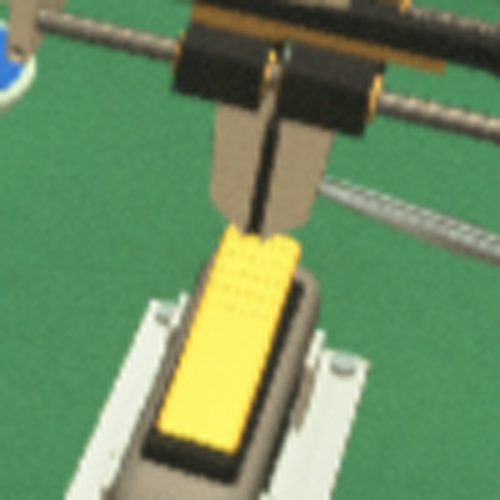

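The tip apex is at scene (400,237.4), as predicted and in line with the lever's middle line. Descending onto the pad.

step_arm(
  motion=[
    [[0.02,0.014,0.2],0],
    [[0.02,0.014,0.36],0],
    [[0.02,0.014,0.36],0],
    [[0.02,0.014,0.36],0],
  ],
)

```text
time: 15.38
tool_pos: [0.5206, 0.2016, 0.0892]
tool_rot: [3.142, 0.0, -2.903]
contact_force: [-0.4, -0.2, 1.2]
opening: 0.0003
grip_force: 0.0
```

step_arm(
  motion=[
    [[0,0,0.03],0],
    [[0,0,0.03],0],
  ],
)

```text
time: 15.62
tool_pos: [0.5206, 0.2016, 0.0874]
tool_rot: [3.142, 0.0, -2.903]
contact_force: [0.3, 0.5, 1.5]
opening: 0.0006
grip_force: 0.0
```

step_arm(
  motion=[
    [[0,0,0.025],0],
    [[0,0,0.025],0],
  ],
)

```text
time: 15.88
tool_pos: [0.5205, 0.2015, 0.0857]
tool_rot: [3.142, -0.0, -2.903]
contact_force: [0.1, -0.3, 0.7]
opening: 0.0006
grip_force: 0.0
```

step_arm(
  motion=[
    [[0,0,0.025],0],
    [[0,0,0.025],0],
  ],
)

```text
time: 16.12
tool_pos: [0.5206, 0.2016, 0.0846]
tool_rot: [3.142, 0.0, -2.903]
contact_force: [-0.5, 0.7, 4.0]
opening: 0.0003
grip_force: 1.8
```

step_arm(
  motion=[
    [[0,0,0.025],0],
    [[0,0,0.025],0],
  ],
)

```text
time: 16.38
tool_pos: [0.5203, 0.2015, 0.0829]
tool_rot: [3.142, -0.0, -2.903]
contact_force: [-2.5, -1.0, 6.0]
opening: 0.0005
grip_force: 2.1
```

step_arm(
  motion=[
    [[0,0,0.025],0],
    [[0,0,0.025],0],
  ],
)

```text
time: 16.62
tool_pos: [0.5203, 0.2015, 0.0813]
tool_rot: [3.142, -0.0, -2.903]
contact_force: [-2.5, -0.7, 5.5]
opening: 0.0005
grip_force: 2.4
```

step_arm(
  motion=[
    [[0,0,0.025],0],
    [[0,0,0.025],0],
    [[0,0,0.025],0],
  ],
)

```text
time: 17.0
tool_pos: [0.5202, 0.2015, 0.0799]
tool_rot: [3.142, -0.001, -2.903]
contact_force: [-2.6, -0.8, 4.6]
opening: 0.0005
grip_force: 2.6
```

step_arm(
  motion=[
    [[0,0,0.02],0],
    [[0,0,0.02],0],
    [[0,0,0.02],0],
  ],
)

```text
time: 17.38
tool_pos: [0.5202, 0.2015, 0.0788]
tool_rot: [3.142, -0.001, -2.903]
contact_force: [-2.7, -1.5, 5.7]
opening: 0.0006
grip_force: 2.8
```

step_arm(
  motion=[
    [[0,0,0.016],0],
    [[0,0,0.016],0],
    [[0,0,0.016],0],
  ],
)

```text
time: 17.75
tool_pos: [0.5201, 0.2014, 0.0778]
tool_rot: [3.142, -0.001, -2.903]
contact_force: [-4.1, -0.3, 6.9]
opening: 0.0008
grip_force: 3.0
```

step_arm(
  motion=[
    [[0,0,0.012],0],
    [[0,0,0.012],0],
    [[0,0,0.012],0],
  ],
)

```text
time: 18.12
tool_pos: [0.52, 0.2014, 0.0771]
tool_rot: [3.142, -0.001, -2.903]
contact_force: [-4.2, -0.6, 7.3]
opening: 0.0004
grip_force: 3.1
```

step_arm(
  motion=[
    [[0,0,0.01],0],
    [[0,0,0.01],0],
    [[0,0,0.01],0],
  ],
)

```text
time: 18.5
tool_pos: [0.5199, 0.2014, 0.0765]
tool_rot: [3.142, -0.001, -2.903]
contact_force: [-3.5, -1.3, 6.5]
opening: 0.0007
grip_force: 3.3
```

step_arm(
  motion=[
    [[0,0,0.01],0],
    [[0,0,0.01],0],
    [[0,0,0.01],0],
  ],
)

```text
time: 18.88
tool_pos: [0.5199, 0.2014, 0.076]
tool_rot: [3.142, -0.001, -2.903]
contact_force: [-3.9, -1.3, 6.9]
opening: 0.0005
grip_force: 3.4
```

step_arm(
  motion=[
    [[0,0,0.01],0],
    [[0,0,0.01],0],
    [[0,0,0.01],0],
  ],
)

```text
time: 19.25
tool_pos: [0.5198, 0.2014, 0.0755]
tool_rot: [3.142, -0.001, -2.903]
contact_force: [-4.8, -1.6, 9.9]
opening: 0.0007
grip_force: 4.1
```

step_arm(
  motion=[
    [[0,0,0.006],0],
    [[0,0,0.006],0],
    [[0,0,0.006],0],
  ],
)

```text
time: 19.62
tool_pos: [0.5198, 0.2014, 0.0753]
tool_rot: [3.142, -0.001, -2.903]
contact_force: [-5.2, -1.4, 9.1]
opening: 0.0002
grip_force: 4.6
```

step_arm(
  motion=[
    [[0,0,0],0],
    [[0,0,0],0],
    [[0,0,0],0],
    [[0,0,0],0],
  ],
)

```text
time: 20.12
tool_pos: [0.5197, 0.2014, 0.0753]
tool_rot: [3.142, -0.001, -2.903]
contact_force: [-4.3, -1.9, 9.9]
opening: 0.0005
grip_force: 4.6
```

```bash
python3 tog.py; python3 go.py .5 .2 .1
```

```text
scene blue 63 (np.float64(220.76190476190476), np.float64(167.44444444444446), np.int64(217), np.int64(225), np.int64(163), np.int64(172))
scene orange 22 (np.float64(237.9090909090909), np.float64(174.36363636363637), np.int64(235), np.int64(241), np.int64(173), np.int64(176))
top blue 46 (np.float64(427.7391304347826), np.float64(172.1086956521739), np.int64(425), np.int64(431), np.int64(169), np.int64(176))
top orange 26 (np.float64(411.5), np.float64(181.0), np.int64(409), np.int64(414), np.int64(179), np.int64(183))
[ 0.326  0.055 -0.411] 0 pos [0.5198 0.2014 0.0753] rot [ 3.142e+00 -1.000e-03 -2.903e+00] t 20.225 F [-5.52 -1.84  9.44]
```

The vertical force holds at about 9.5 N, past the 7 N step and below 16 N. The toggle still matches its starting image. Handing in.

```bash
python3 -c "
from cell import robot
print(robot.hand_in())"
```

```text
the job is handed in; nothing more can be done
None
```

I pressed the test button, the toggle dropped, and I lifted it back up until it latched; I then handed the job in while holding the yellow lever at its middle position with about 9.5 N. I saw no contact with the dish, radio or tweezers, and the judged result has not been shown to me.

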